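# Empty the tall dipper under the low splash guard

### The job

Tip the three balls out of the tall steel dipper into the steel tray beside it, doing the tipping underneath the low clear splash guard without banging against the guard. Then stand the empty dipper back upright on the worktop where it stood and let go; leave the tube rack on its other side where it is.

Things in the scene. Friction and masses are not known exactly. Their poses are not given: they have to be found in the camera images.
- dipper: Tall steel beaker, 120 mm high, flaring from 31 mm radius at the bottom to 43 mm at the rim, wall 3.5 mm; 0.2 to 0.4 kg; stands under the guard with three balls in it. Origin: centre of its underside; z up to its open mouth; its handle sticks out level along its own -x, towards the robot, beyond the guard's front. From the handle's line its bottom edge is 82 mm away, its rim 63 mm.
- handle_grip (a point): Middle of the dipper's black round handle, 145 mm from the dipper's axis, 75 mm above its underside, 105 mm before the guard. Axes as the dipper's. Sleeve 18 mm thick, 80 mm long: can be gripped with the gripper leaning to either side (lean away from the tray first to gain room). Weight lies to one side: grip firmly. Rolling it about its own line by 95 degrees or more empties the dipper.
- tray: Open rectangular stainless tray, 130 (x) by 120 (y) mm, 35 mm high, walls and floor about 4 mm; loose on the worktop under the guard, on the left or the right of the dipper (centres about 130 mm apart). Origin: centre of its underside, z up.
- guard: Low clear splash guard, fixed: a level clear panel in an aluminium frame on four posts, 170 mm deep (x) by 440 mm wide (y), open at the front. Underside 220 mm, top 234 mm above the worktop; posts 12 mm square, 79 mm (x) and 214 mm (y) from the centre. Origin: on the worktop under its centre; x points from front to back, z up.
- ball_1_center (a point): Centre of a white ceramic ball, 22 mm across, 15 g, one of three in the dipper.
- ball_2_center (a point): Centre of a second such ball in the dipper.
- ball_3_center (a point): Centre of a third such ball in the dipper.
- pcr_rack: Small orange tube rack with a grid of holes, 122 by 80 mm, 50 mm high, standing under the guard on the other side of the dipper from the tray; to be left alone. Origin: centre of its underside, z up.

How it is judged:
By the outcome, as a careful person would: the job done as asked, in the order asked, and still so for the second after the job is handed in, with the robot touching nothing.
It also fails if it takes over 45 s, if anything falls off the work surface, if the arm or the gripper's body presses on something with over 40 N, if the wrist force passes 120 N, or if a joint passes its speed limit or range.

### The arm

A 6-joint arm with a two-finger parallel gripper is mounted at the origin on a cart in front of the work surface, level with it; the furniture and walls round the work are solid. World frame = base frame: x ahead of the robot, y to its left, z up, the work surface at z = 0. Lengths are in m, angles in rad, forces in N, time in s.
With the tool pointing down it reaches from about 0.275 to 0.825 m from the base axis. Payload 4.9 kg.
Tool frame: the origin (TCP) lies between the finger pads; the fingertips stand 25 mm ahead of it and the grasp point (between the pads) lies 6 mm ahead of it; z points along the fingers, y is the line along which they close (so a half turn about z gives the same grasp; the last joint's range is limited). The gripper opens to 85 mm and grips with 20 to 120 N. Pads are 22 mm wide; open, the fingers measure 114 mm over their backs; the gripper's body (76 mm by 85 mm) begins 54 mm behind the grasp point. The pads swing forward as they close: fully open they stand 13 mm farther back than shut.
Start: joints at [1.107, 0.326, -0.193, 1.052, 0, 1.437], TCP at [0.178, 0.52, 0.256] pointing down, gripper open.
Joint ranges: [-2.65, 2.65], [-0.97, 1.79], [-1.3, 1.35], [-1.93, 2.1], [-1.47, 1.37], [-3.14, 3.14]. Speed limits (rad/s): [2.57, 2.57, 3.14, 3.14, 3.14, 3.14].

### API

Orientations are given as a unit quaternion [x, y, z, w].
In Python, from workcell import telemetry, imaging, r gives the robot as it stands.
- The arm moves only by the tool servo_tool, never from a script. Its argument "moves" is a list of rows, each an object with "claw": the opening, from 0 (shut) to 1 (fully open); "slide": the shift along the tool's x, y, z in fractions of the full range, 1 being 800 mm, a list of three; "twist": the turn, a rotation vector about the tool's x, y, z in normalised numbers (1 is 90 degrees), a list of three. In form: [{"claw": claw, "slide": [tx, ty, tz], "twist": [rx, ry, rz]}, ...]. A call has 1 to 10 rows; each row is the pose to reach, as a shift and turn from the pose commanded when the call began, along the tool's axes at that moment; what a row does not reach only later rows make up. A row lasts 1/10 s, in which the tool goes at most 50 mm and 8.59 degrees, less where a joint would pass 70% of its speed; a pose out of reach is approached as far as the arm can. No shift or turn number may pass 1 either way. A call with a gripper value outside its range is refused whole. The fingers move at their own pace and stop on an object; "squeeze" is the grip in N (left out, the last holds). Time passes only in rows, so rows that repeat a pose let the fingers close. It gives the time, the measured TCP pose, the force, the opening and the grip force at its end, in the units of the state.
- telemetry.observe(): the state, without advancing time (a new reading comes with each control period).
- imaging.capture(name): name is "side" or "top"; returns a dict with "frame" (384x512x3 uint8, red, green, blue), "depth" (384x512 float32, m along the optical axis (not along the pixel's ray), 0 where there is no reading), "vertical_fov" (degrees; the focal length in pixels is half the picture's height over the tangent of half this angle, whatever the lens; pixels are square), "cx", "cy" (the principal point, pixels), "rvec" (rotation vector, rad) and "tvec" (3), from world to camera coordinates, as OpenCV has them. Camera axes: x right, y down, z forward; pixel columns grow to the right and rows downward; lengths in m; the calibration is good to about 2 mm. A picture is of the moment at which its call begins.
- r.sign_off(): hands the job in; it is judged then, once.
The state is a dict: "clock": time; "q": joint angles; "joint_vel": joint speeds; "joint_efforts": joint torques, N m; "position": TCP position; "ee_rot": TCP orientation; "ft_force": force on the tool from outside, world axes, zero at the start; "wrist_torque": the same for the moment, N m; "grip_width": finger opening in m; "finger_force": force on a finger pad.
Only numpy, scipy, OpenCV 4.12 (cv2) and the standard library are available. Lean on these libraries where they do the work, as an engineer would, in place of code of your own. Each camera call takes 0.05 s, during which the arm holds its last target. There are 200 camera calls.

## Working session

There is one attempt and no reset: what is moved stays moved. The work goes in short steps, Python scripts to look and compute and a tool call to move; the robot and the scene stay as the last step left them, time stands still between calls to the robot, and variables do not carry over. Pictures are saved under pics/ and viewed, at most 10 in all, crops included, and the job is handed in when it is done.

Besides the shell and the picture viewer there is one more tool, called after ">>>" by a JSON object that holds its "method" and its "body", one argument or row to a line. servo_tool: Moves the arm, as the interface text tells. Its arguments: {"type":"object","properties":{"moves":{"type":"array","items":{"type":"object","properties":{"claw":{"type":"number"},"slide":{"type":"array","items":{"type":"number"}},"twist":{"type":"array","items":{"type":"number"}}}}},"squeeze":{"type":"number"}},"required":["moves"]}

```bash
mkdir -p pics
cat > h.py <<'E'
import numpy as np, cv2
from scipy.spatial.transform import Rotation as R
from workcell import telemetry, imaging, r
def cloud(c):
    d=c["depth"]; h,w=d.shape; f=h/2/np.tan(np.radians(c["vertical_fov"])/2)
    u,v=np.meshgrid(np.arange(w),np.arange(h))
    p=np.stack([(u-c["cx"])/f*d,(v-c["cy"])/f*d,d],-1)
    M=cv2.Rodrigues(np.array(c["rvec"],float))[0]
    P=(p-np.ravel(c["tvec"]))@M
    P[d<=0]=np.nan
    return P
E
python3 - <<'E'
from h import *
ims=[]
for n in ("side","top"):
    c=imaging.capture(n); np.savez(n,**c); cv2.imwrite(f"pics/{n}0.png",c["frame"][...,::-1])
    print(n,{k:c[k] for k in("vertical_fov","cx","cy","rvec","tvec")})
print(telemetry.observe())
E
```

```text
side {'vertical_fov': 44.77456394085462, 'cx': 255.74998265381882, 'cy': 188.74721779167018, 'rvec': array([ 1.56998989, -2.29654241,  0.61611455]), 'tvec': array([-0.07777903,  0.58166677,  0.60174257])}
top {'vertical_fov': 52.37673714995629, 'cx': 255.71322495324725, 'cy': 193.06999619186024, 'rvec': array([ 1.88114195, -2.04864428,  0.47186827]), 'tvec': array([-0.25463898,  0.55323429,  0.67177812])}
{'clock': 0.1, 'q': array([ 1.10683198e+00,  3.26916627e-01, -1.93508500e-01,  1.05199395e+00,
       -2.01353729e-06,  1.43662349e+00]), 'joint_vel': array([-0.00170166, -0.00119394,  0.00180613,  0.00115557,  0.00125533,
        0.00085064]), 'joint_efforts': array([-1.06223619e-03, -4.44239938e+01,  2.63038516e+01,  7.99615576e-03,
       -2.12196187e-04,  1.53789333e-06]), 'position': array([0.17786714, 0.51992193, 0.25554524]), 'ee_rot': array([ 1.64149448e-01,  9.86435148e-01, -7.75654828e-04, -2.38093269e-04]), 'ft_force': array([0.2300993 , 0.8419207 , 0.25051478]), 'wrist_torque': array([ 0.00137397,  0.03125986, -0.02539039]), 'finger_force': 0.0, 'grip_width': 0.08541690517535759}
```

View pics/side0.png

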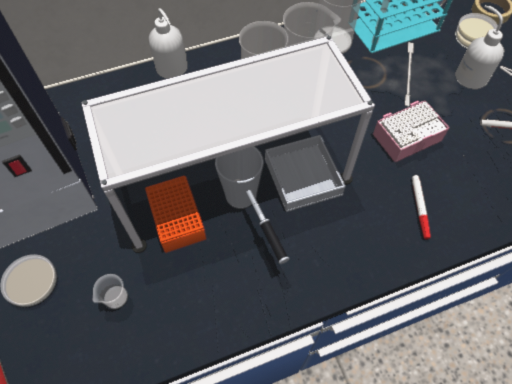

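View pics/top0.png

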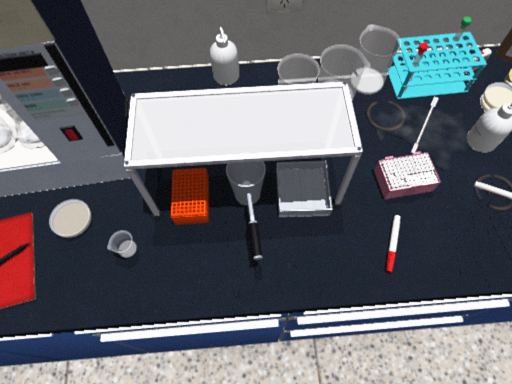

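The top view shows the dipper at about (246,180) with its black handle running to (258,255). The tray is on the right at about (303,190), the rack on the left at (190,195), and the guard's panel covers (125-358, 85-165). Next I'll measure these positions.

Run:
```python
from h import *
for n,pts in (("side",dict(h0=(252,208),h1=(262,222),h2=(272,240),h3=(283,257),gfl=(107,182),gfr=(370,106),gbl=(88,102),gbr=(327,43),rim=(240,150),trayFR=(342,180),trayFL=(287,206),rackFL=(163,249),rackFR=(204,239),pfl=(140,246))),
              ("top",dict(h0=(250,205),h1=(252,225),h2=(255,240),h3=(257,255),gfl=(128,163),gfr=(357,152),gbl=(133,95),gbr=(349,86),trayFR=(330,212),trayFL=(279,214),rackFL=(173,220),rackFR=(207,220)))):
    c=dict(np.load(n+".npz")); P=cloud(c)
    print(n)
    for k,(u,v) in pts.items():
        print(k,np.round(np.nanmedian(P[v-1:v+2,u-1:u+2].reshape(-1,3),0),3))
    # handle: dark points in front, height 0.05..0.1
    hsv=cv2.cvtColor(c["frame"],cv2.COLOR_RGB2HSV)
    m=(P[...,2]>0.06)&(P[...,2]<0.11)
    lab,L=cv2.connectedComponents(m.astype(np.uint8))
    seed=L[pts["h2"][1],pts["h2"][0]]; 
    mm=(L==seed)&(c["frame"].max(-1)<90); Q=P[mm]
    ctr=np.median(Q,0);
    print("handle",len(Q),Q.min(0),Q.max(0),Q.mean(0))
    d=np.linalg.svd(Q-Q.mean(0))[2][0]; print("dir",d)
    o=(hsv[...,1]>200)&(hsv[...,0]<14)&(P[...,2]>0.03)&(P[...,2]<.07)&(P[...,0]<0.8);Q=P[o]; print("rack",len(Q),np.percentile(Q,[1,99],axis=0).round(3).tolist())
    g=(P[...,2]>0.222)&(P[...,2]<0.245)&(P[...,0]<.9);Q=P[g];
    if len(Q): 
        rect=cv2.minAreaRect(Q[:,:2].astype(np.float32)); print("guard",len(Q),Q[:,2].mean(),rect)
```

```text
side
h0 [ 0.559 -0.294  0.   ]
h1 [ 0.488 -0.285  0.082]
h2 [ 0.449 -0.288  0.083]
h3 [ 0.415 -0.294  0.083]
gfl [ 0.56  -0.071  0.234]
gfr [ 0.548 -0.493  0.233]
gbl [ 0.719 -0.075  0.234]
gbr [ 0.703 -0.491  0.233]
rim [ 0.631 -0.296  0.1  ]
trayFR [ 0.548 -0.486  0.006]
trayFL [ 0.53  -0.355  0.02 ]
rackFL [ 0.537 -0.107  0.003]
rackFR [ 0.53  -0.185  0.001]
pfl [ 0.556 -0.07   0.009]
handle 804 [ 0.41044296 -0.31485913  0.06039433] [ 0.59827137 -0.24271811  0.1099673 ] [ 0.5054448  -0.28151338  0.0839463 ]
dir [-0.98550575 -0.16289255 -0.04737556]
rack 2003 [[0.53, -0.188, 0.03], [0.651, -0.11, 0.053]]
guard 24574 0.22973008026723926 ((0.6506498456001282, -0.2271704077720642), (0.5804430246353149, 0.2731015682220459), 74.29910278320312)
top
h0 [ 0.527 -0.288  0.079]
h1 [ 0.479 -0.288  0.083]
h2 [ 0.445 -0.292  0.084]
h3 [ 0.412 -0.293  0.083]
gfl [ 0.558 -0.07   0.234]
gfr [ 0.547 -0.491  0.233]
gbl [ 0.717 -0.071  0.236]
gbr [ 0.81  -0.552  0.108]
trayFR [ 0.52 -0.47  0.02]
trayFL [ 0.527 -0.353  0.013]
rackFL [ 0.528 -0.111  0.029]
rackFR [ 0.527 -0.187  0.009]
handle 524 [ 0.40683714 -0.32027004  0.06014394] [ 0.58299474 -0.24564319  0.10952685] [ 0.49664767 -0.28720467  0.08375106]
dir [-0.99578489 -0.07835804 -0.04767046]
rack 1361 [[0.527, -0.19, 0.031], [0.648, -0.111, 0.052]]
guard 17860 0.22944102626058593 ((0.6670846343040466, -0.16138604283332825), (0.7161946892738342, 0.27443835139274597), 74.15229034423828)
```

Run:
```python
from h import *
from scipy.optimize import least_squares
for n in("side","top"):
    P=cloud(dict(np.load(n+".npz"))); 
    s=lambda x0,x1,y0,y1,z0,z1:P[(P[...,0]>x0)&(P[...,0]<x1)&(P[...,1]>y0)&(P[...,1]<y1)&(P[...,2]>z0)&(P[...,2]<z1)]
    Q=s(.39,.495,-.33,-.25,.055,.1); 
    def f(p):
        a=np.array([.45,p[0],p[1]]);d=np.array([1,p[2],p[3]]);d/=np.linalg.norm(d)
        return np.linalg.norm(np.cross(Q-a,d),axis=1)-.009
    o=least_squares(f,[-.29,.075,0,0],loss="soft_l1",f_scale=.001); print(n,len(Q),"handle y,z@.45, slopes",o.x.round(4),"xrange",np.percentile(Q[:,0],[0,1,99,100]).round(3))
    Q=s(.53,.66,-.345,-.23,.02,.115)
    def g(p): return np.hypot(Q[:,0]-p[0],Q[:,1]-p[1])-(.031+.1*Q[:,2])
    o=least_squares(g,[.593,-.285],loss="soft_l1",f_scale=.002); print("dipper",len(Q),o.x.round(4),np.median(abs(o.fun)))
    Q=s(.5,.7,-.5,-.335,.03,.04); print("tray top",len(Q),np.percentile(Q,[1,99],axis=0).round(3).tolist(),cv2.minAreaRect(Q[:,:2].astype(np.float32)))
ob=telemetry.observe();print(R.from_quat(ob["ee_rot"]).as_matrix().round(3))
```

```text
side 488 handle y,z@.45, slopes [-0.2916  0.0743  0.0505  0.0005] xrange [0.41  0.411 0.491 0.495]
dipper 1772 [ 0.594  -0.2829] 0.0024168837274662867
tray top 597 [[0.523, -0.494, 0.03], [0.657, -0.353, 0.038]] ((0.5898438096046448, -0.42779675126075745), (0.1455984264612198, 0.13224592804908752), 87.09661102294922)
top 345 handle y,z@.45, slopes [-0.2913  0.0746  0.054  -0.0044] xrange [0.407 0.408 0.493 0.495]
dipper 1076 [ 0.5905 -0.2834] 0.0024318684022152995
tray top 402 [[0.52, -0.494, 0.03], [0.654, -0.354, 0.038]] ((0.587313711643219, -0.428485631942749), (0.14618797600269318, 0.1322554498910904), 87.11883544921875)
[[-0.946  0.324 -0.001]
 [ 0.324  0.946 -0.001]
 [ 0.    -0.002 -1.   ]]
```

```bash
cat >> h.py <<'E'
H=np.array([.449,-.2915,.0745]); YAW=.052
def pose(h,lean,back=0):
    "tool pose holding handle point h; lean deg, + = body to +y"
    L=np.radians(lean); perp=np.array([-np.sin(YAW),np.cos(YAW),0]); Z=np.array([0,0,1.])
    x=-np.array([np.cos(YAW),np.sin(YAW),0]); z=-np.cos(L)*Z-np.sin(L)*perp
    M=np.stack([x,np.cross(z,x),z],1); return np.array(h)-(.006+back)*z, M
def rel(p,M,cur=None):
    if cur is None:
        o=telemetry.observe(); cur=(o["position"],R.from_quat(o["ee_rot"]).as_matrix())
    return (cur[1].T@(p-cur[0])).round(4).tolist(), np.degrees(R.from_matrix(cur[1].T@M).as_rotvec()).round(2).tolist()
E
python3 - <<'E'
from h import *
print(rel(*pose(H,45,.12)))
E
```

```text
([-0.4861, -0.5971, 0.0928], [44.35, -8.62, -20.72])
```

Careful with the scale: shifts go in shares of 800 mm and turns go in shares of 90 degrees. That gives: -0.597 m is -0.7463, -0.486 m is -0.6075, -20.7 degrees is -0.23.

>>> {"method": "servo_tool", "body": {
  "moves": [
    {"claw": 0.7,"slide": [-0.6075,-0.7463,0],"twist": [0,0,-0.23]},
    {"claw": 0.7,"slide": [-0.6075,-0.7463,0],"twist": [0,0,-0.23]},
    {"claw": 0.7,"slide": [-0.6075,-0.7463,0],"twist": [0,0,-0.23]},
    {"claw": 0.7,"slide": [-0.6075,-0.7463,0],"twist": [0,0,-0.23]},
    {"claw": 0.7,"slide": [-0.6075,-0.7463,0],"twist": [0,0,-0.23]},
    {"claw": 0.7,"slide": [-0.6075,-0.7463,0],"twist": [0,0,-0.23]},
    {"claw": 0.7,"slide": [-0.6075,-0.7463,0],"twist": [0,0,-0.23]},
    {"claw": 0.7,"slide": [-0.6075,-0.7463,0],"twist": [0,0,-0.23]},
    {"claw": 0.7,"slide": [-0.6075,-0.7463,0],"twist": [0,0,-0.23]},
    {"claw": 0.7,"slide": [-0.6075,-0.7463,0],"twist": [0,0,-0.23]}
  ]
}}

```text
clock: 1.1
position: [0.3503, 0.0521, 0.2564]
ee_rot: [-0.016, 1.0, 0.0, 0.0]
ft_force: [1.6, 0.7, 1.1]
grip_width: 0.0599
finger_force: 0.0
```

Run:
```python
from h import *
o=telemetry.observe(); print(o["clock"],o["q"].round(2),o["position"].round(3)); print(rel(*pose(H,45,.12)))
```

```text
1.1 [-0.06 -0.05 -0.64  0.98  0.   -0.09] [0.35  0.052 0.256]
([-0.0859, -0.2575, 0.0928], [45.01, -0.43, -1.13])
```

Converted, -0.2575 m is -0.3219, 0.093 m is 0.1163, -1.1 degrees is -0.0122.

>>> {"method": "servo_tool", "body": {
  "moves": [
    {"claw": 0.7,"slide": [-0.1075,-0.3219,0.1163],"twist": [0.5,-0.0044,-0.0122]},
    {"claw": 0.7,"slide": [-0.1075,-0.3219,0.1163],"twist": [0.5,-0.0044,-0.0122]},
    {"claw": 0.7,"slide": [-0.1075,-0.3219,0.1163],"twist": [0.5,-0.0044,-0.0122]},
    {"claw": 0.7,"slide": [-0.1075,-0.3219,0.1163],"twist": [0.5,-0.0044,-0.0122]},
    {"claw": 0.7,"slide": [-0.1075,-0.3219,0.1163],"twist": [0.5,-0.0044,-0.0122]},
    {"claw": 0.7,"slide": [-0.1075,-0.3219,0.1163],"twist": [0.5,-0.0044,-0.0122]},
    {"claw": 0.7,"slide": [-0.1075,-0.3219,0.1163],"twist": [0.5,-0.0044,-0.0122]},
    {"claw": 0.7,"slide": [-0.1075,-0.3219,0.1163],"twist": [0.5,-0.0044,-0.0122]},
    {"claw": 0.7,"slide": [-0.1075,-0.3219,0.1163],"twist": [0.5,-0.0044,-0.0122]},
    {"claw": 0.7,"slide": [-0.1075,-0.3219,0.1163],"twist": [0.5,-0.0044,-0.0122]}
  ]
}}

```text
clock: 2.1
position: [0.4446, -0.2001, 0.1641]
ee_rot: [-0.024, 0.924, -0.383, 0.01]
ft_force: [0.6, -0.2, -0.1]
grip_width: 0.06
finger_force: 0.0
```

Run:
```python
from h import *
o=telemetry.observe(); print(o["clock"],o["q"].round(2),o["position"].round(3)); print(rel(*pose(H,45,.12)),rel(*pose(H,45)))
```

```text
2.1 [-0.18  0.3  -0.78  0.27 -0.76 -0.32] [ 0.445 -0.2    0.164]
([0.0004, -0.0014, 0.0021], [0.0, 0.02, 0.01]) ([0.0004, -0.0014, 0.1221], [0.0, 0.02, 0.01])
```

Converted, 0.122 m is 0.1525, -0.0014 m is -0.0018.

>>> {"method": "servo_tool", "body": {
  "moves": [
    {"claw": 0.7,"slide": [0,-0.0018,0.05],"twist": [0,0,0]},
    {"claw": 0.7,"slide": [0,-0.0018,0.1],"twist": [0,0,0]},
    {"claw": 0.7,"slide": [0,-0.0018,0.1375],"twist": [0,0,0]},
    {"claw": 0.7,"slide": [0,-0.0018,0.1525],"twist": [0,0,0]},
    {"claw": 0.7,"slide": [0,-0.0018,0.1525],"twist": [0,0,0]},
    {"claw": 0.35,"slide": [0,-0.0018,0.1525],"twist": [0,0,0]},
    {"claw": 0.3,"slide": [0,-0.0018,0.1525],"twist": [0,0,0]},
    {"claw": 0.3,"slide": [0,-0.0018,0.1525],"twist": [0,0,0]}
  ],
  "squeeze": 40
}}

```text
clock: 2.9
position: [0.4495, -0.2872, 0.079]
ee_rot: [-0.024, 0.923, -0.383, 0.01]
ft_force: [0.2, 0.5, 0.1]
grip_width: 0.0254
finger_force: 0.0
```

Run:
```python
from h import *
o=telemetry.observe(); print(o["clock"],o["q"].round(2),o["position"].round(3)); print(rel(*pose(H,45)))
c=imaging.capture("side"); cv2.imwrite("pics/s1.png",cv2.resize(c["frame"][130:290,170:350,::-1],None,fx=3,fy=3))
```

```text
2.9 [-0.37  0.49 -0.86 -0.16 -0.7  -0.56] [ 0.45  -0.287  0.079]
([0.0008, 0.0002, 0.0002], [-0.04, 0.05, 0.01])
```

View pics/s1.png

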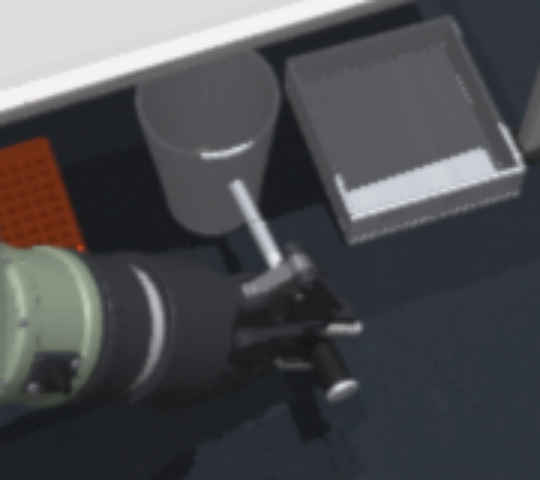

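The fingers straddle the handle sleeve, around crop pixel (320,330), and the tray and dipper haven't moved. I'll close firmly now.

>>> {"method": "servo_tool", "body": {
  "moves": [
    {"claw": 0,"slide": [0,0,0],"twist": [0,0,0]},
    {"claw": 0,"slide": [0,0,0],"twist": [0,0,0]},
    {"claw": 0,"slide": [0,0,0],"twist": [0,0,0]},
    {"claw": 0,"slide": [0,0,0],"twist": [0,0,0]},
    {"claw": 0,"slide": [0,0,0],"twist": [0,0,0]}
  ],
  "squeeze": 120
}}

```text
clock: 3.45
position: [0.4488, -0.2879, 0.0782]
ee_rot: [-0.024, 0.923, -0.383, 0.01]
ft_force: [-0.1, 1.2, 1.8]
grip_width: 0.0148
finger_force: 117.1
```

Converted, -0.039 m is -0.0488, -0.024 m is -0.03.

>>> {"method": "servo_tool", "body": {
  "moves": [
    {"claw": 0,"slide": [0,-0.0025,-0.0025],"twist": [0,0,0]},
    {"claw": 0,"slide": [0,-0.0075,-0.0075],"twist": [0,0,0]},
    {"claw": 0,"slide": [0,-0.015,-0.015],"twist": [0,0,0]},
    {"claw": 0,"slide": [0,-0.0225,-0.0225],"twist": [0,0,0]},
    {"claw": 0,"slide": [0,-0.03,-0.03],"twist": [0,0,0]},
    {"claw": 0,"slide": [0,-0.0375,-0.0375],"twist": [0,0,0]},
    {"claw": 0,"slide": [0,-0.0438,-0.0438],"twist": [0,0,0]},
    {"claw": 0,"slide": [0,-0.0475,-0.0475],"twist": [0,0,0]},
    {"claw": 0,"slide": [0,-0.0488,-0.0488],"twist": [0,0,0]},
    {"claw": 0,"slide": [0,-0.0488,-0.0488],"twist": [0,0,0]}
  ]
}}

```text
clock: 4.45
position: [0.4488, -0.2877, 0.1334]
ee_rot: [-0.024, 0.924, -0.383, 0.01]
ft_force: [-1.1, 0.1, -3.9]
grip_width: 0.0147
finger_force: 117.4
```

Run:
```python
from h import *
o=telemetry.observe(); print(o["q"].round(2),o["wrist_torque"].round(2),o["position"].round(4))
c=imaging.capture("side"); cv2.imwrite("pics/s2.png",cv2.resize(c["frame"][130:290,170:350,::-1],None,fx=3,fy=3))
P=cloud(c); 
Q=P[(P[...,0]>.53)&(P[...,0]<.66)&(P[...,1]>-.345)&(P[...,1]<-.23)&(P[...,2]>.06)&(P[...,2]<.19)]
print(len(Q),np.percentile(Q,[1,50,99],axis=0).round(3))
# pours: rolled 25..105 with shift; h in standing handle coords
cur=(o["position"],R.from_quat(o["ee_rot"]).as_matrix())
for lean,dy in((25,0),(5,-.02),(-15,-.045),(-30,-.06),(-40,-.06),(-50,-.06),(-60,-.06)):
    print(lean,rel(*pose(H+[0,dy,.057],lean),cur))
```

```text
[-0.37  0.37 -0.82 -0.   -0.7  -0.56] [ 1.14  0.52 -0.04] [ 0.4488 -0.2877  0.1334]
1585 [[ 0.536 -0.322  0.062]
 [ 0.569 -0.283  0.121]
 [ 0.628 -0.247  0.172]]
25 ([0.0, -0.0034, -0.0017], [-20.0, -0.05, -0.01])
5 ([0.001, -0.0193, 0.0135], [-40.0, -0.04, -0.02])
-15 ([0.0023, -0.0383, 0.0328], [-60.0, -0.04, -0.02])
-30 ([0.0031, -0.0495, 0.0448], [-75.0, -0.04, -0.03])
-40 ([0.0031, -0.0497, 0.0458], [-85.0, -0.04, -0.03])
-50 ([0.0031, -0.0497, 0.0469], [-95.0, -0.04, -0.04])
-60 ([0.0031, -0.0495, 0.0479], [-105.0, -0.03, -0.04])
```

View pics/s2.png

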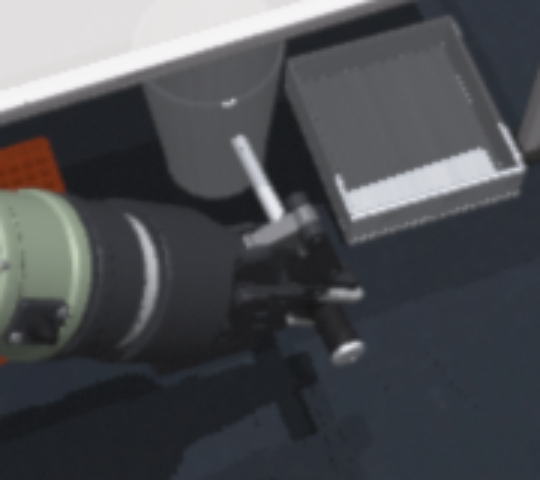

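The dipper hangs upright, about 55 mm up, with its rim still below the panel. The tray is clear of it. I'll roll it next.

Converted, -0.0383 m is -0.0479, 0.0328 m is 0.041, -60 degrees is -0.6667.

>>> {"method": "servo_tool", "body": {
  "moves": [
    {"claw": 0,"slide": [0,-0.0013,0],"twist": [-0.0556,0,0]},
    {"claw": 0,"slide": [0,-0.0025,-0.0013],"twist": [-0.1111,0,0]},
    {"claw": 0,"slide": [0,-0.0038,-0.0013],"twist": [-0.1667,0,0]},
    {"claw": 0,"slide": [0,-0.0043,-0.0021],"twist": [-0.2222,0,0]},
    {"claw": 0,"slide": [0,-0.01,0.0038],"twist": [-0.2889,0,0]},
    {"claw": 0,"slide": [0,-0.0169,0.01],"twist": [-0.3667,0,0]},
    {"claw": 0,"slide": [0.0013,-0.0241,0.0169],"twist": [-0.4444,0,0]},
    {"claw": 0,"slide": [0.0013,-0.0313,0.025],"twist": [-0.5111,0,0]},
    {"claw": 0,"slide": [0.0025,-0.04,0.0338],"twist": [-0.5889,0,0]},
    {"claw": 0,"slide": [0.0025,-0.0479,0.041],"twist": [-0.6667,0,0]}
  ]
}}

```text
clock: 5.5
position: [0.4492, -0.3394, 0.1372]
ee_rot: [-0.025, 0.991, 0.131, -0.004]
ft_force: [-0.4, -0.4, -3.1]
grip_width: 0.015
finger_force: 118.5
```

Run:
```python
from h import *
o=telemetry.observe(); print(o["q"].round(2),o["wrist_torque"].round(2),o["position"].round(4))
c=imaging.capture("side"); cv2.imwrite("pics/s3.png",cv2.resize(c["frame"][110:290,170:370,::-1],None,fx=3,fy=3))
cur=(o["position"],R.from_quat(o["ee_rot"]).as_matrix())
for lean,dy in((-15,-.045),(-30,-.06),(-40,-.06),(-50,-.06),(-60,-.06),(-65,-.06)):
    print(lean,rel(*pose(H+[0,dy,.057],lean),cur))
```

```text
[-0.86  0.59 -0.12  1.07  0.16 -0.93] [-0.52  0.16 -0.06] [ 0.4492 -0.3394  0.1372]
-15 ([0.0, 0.0014, 0.0002], [0.11, -0.05, -0.1])
-30 ([0.0008, -0.0146, -0.0035], [-14.89, -0.04, -0.11])
-40 ([0.0008, -0.0156, -0.0031], [-24.89, -0.03, -0.11])
-50 ([0.0008, -0.0165, -0.0026], [-34.89, -0.02, -0.12])
-60 ([0.0008, -0.0173, -0.0019], [-44.89, -0.01, -0.12])
-65 ([0.0008, -0.0177, -0.0015], [-49.89, -0.0, -0.12])
```

View pics/s3.png

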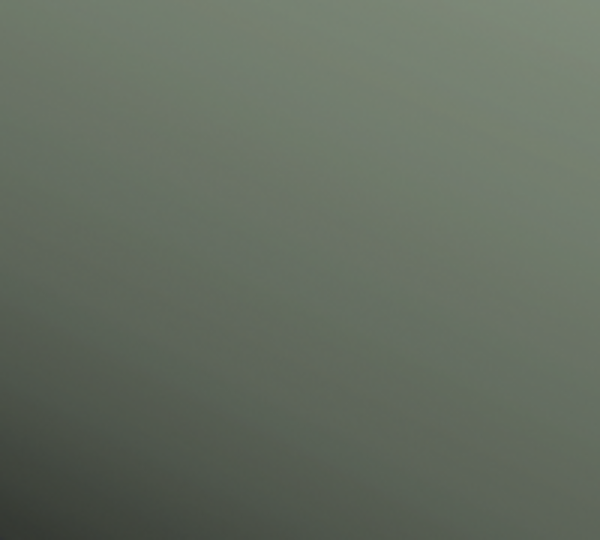

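The arm fills the whole side view, so this picture shows nothing useful. I'll use the top camera.

Run:
```python
from h import *
c=imaging.capture("top"); cv2.imwrite("pics/t3.png",cv2.resize(c["frame"][100:280,160:360,::-1],None,fx=3,fy=3))
```

```text
(no output)
```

View pics/t3.png

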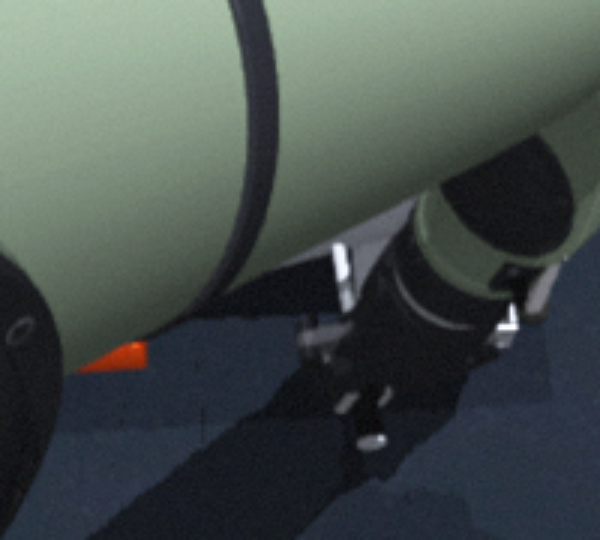

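The top view shows the handle end at crop pixel (370,440), still in the grip. The dipper itself is hidden behind the arm. I'll carry on with the roll slowly.

Converted, -0.0165 m is -0.0206, -0.0162 m is -0.0203, -36 degrees is -0.4.

>>> {"method": "servo_tool", "body": {
  "moves": [
    {"claw": 0,"slide": [0,-0.0063,-0.0013],"twist": [-0.0556,0,0]},
    {"claw": 0,"slide": [0.0013,-0.0125,-0.0031],"twist": [-0.1111,0,0]},
    {"claw": 0,"slide": [0.0013,-0.0183,-0.0044],"twist": [-0.1667,0,0]},
    {"claw": 0,"slide": [0.0013,-0.0188,-0.0041],"twist": [-0.2,0,0]},
    {"claw": 0,"slide": [0.0013,-0.0191,-0.004],"twist": [-0.2333,0,0]},
    {"claw": 0,"slide": [0.0013,-0.0195,-0.0039],"twist": [-0.2667,0,0]},
    {"claw": 0,"slide": [0.0013,-0.0198,-0.0038],"twist": [-0.3,0,0]},
    {"claw": 0,"slide": [0.0013,-0.02,-0.0035],"twist": [-0.3333,0,0]},
    {"claw": 0,"slide": [0.0013,-0.0203,-0.0034],"twist": [-0.3667,0,0]},
    {"claw": 0,"slide": [0.0013,-0.0206,-0.0033],"twist": [-0.4,0,0]}
  ]
}}

```text
clock: 6.6
position: [0.4492, -0.3547, 0.1343]
ee_rot: [-0.024, 0.903, 0.43, -0.013]
ft_force: [0.3, 0.6, -4.2]
grip_width: 0.0149
finger_force: 118.8
```

Run:
```python
from h import *
o=telemetry.observe(); print(o["q"].round(2),o["wrist_torque"].round(2),o["position"].round(4))
cur=(o["position"],R.from_quat(o["ee_rot"]).as_matrix())
for lean,dy in((-50,-.06),(-60,-.06),(-65,-.06),(-70,-.06)):
    print(lean,rel(*pose(H+[0,dy,.057],lean),cur))
```

```text
[-0.99  1.06  0.46  1.79  0.4  -1.22] [-1.34  0.27 -0.09] [ 0.4492 -0.3547  0.1343]
-50 ([0.0, -0.0001, -0.0017], [0.93, -0.14, -0.06])
-60 ([0.0, -0.0011, -0.0017], [-9.07, -0.13, -0.07])
-65 ([0.0, -0.0017, -0.0016], [-14.07, -0.13, -0.08])
-70 ([0.0, -0.0022, -0.0014], [-19.07, -0.13, -0.09])
```

Converted, -0.0017 m is -0.0021, -0.0015 m is -0.0019, -12 degrees is -0.1333.

>>> {"method": "servo_tool", "body": {
  "moves": [
    {"claw": 0,"slide": [0,0,-0.0013],"twist": [-0.0333,0,0]},
    {"claw": 0,"slide": [0,-0.0006,-0.0019],"twist": [-0.0667,0,0]},
    {"claw": 0,"slide": [0,-0.0013,-0.0021],"twist": [-0.1,0,0]},
    {"claw": 0,"slide": [0,-0.0013,-0.0021],"twist": [-0.1222,0,0]},
    {"claw": 0,"slide": [0,-0.0013,-0.0021],"twist": [-0.1333,0,0]},
    {"claw": 0,"slide": [0,-0.0013,-0.0021],"twist": [-0.1333,0,0]},
    {"claw": 0,"slide": [0,-0.0013,-0.0021],"twist": [-0.1333,0,0]},
    {"claw": 0,"slide": [0,-0.0013,-0.0021],"twist": [-0.1333,0,0]},
    {"claw": 0,"slide": [0,-0.0013,-0.0021],"twist": [-0.1333,0,0]},
    {"claw": 0,"slide": [0,-0.0013,-0.0021],"twist": [-0.1333,0,0]}
  ]
}}

```text
clock: 7.6
position: [0.4494, -0.3567, 0.1361]
ee_rot: [-0.022, 0.853, 0.522, -0.014]
ft_force: [-0.4, 0.2, -2.5]
grip_width: 0.0149
finger_force: 119.1
```

Run:
```python
from h import *
o=telemetry.observe(); print(o["q"].round(2),o["wrist_torque"].round(2),o["ft_force"],o["position"].round(4))
ims=[]
for n in("side","top"):
    c=imaging.capture(n); ims.append(c["frame"][60:300,120:400,::-1])
cv2.imwrite("pics/p4.png",cv2.resize(np.hstack(ims),None,fx=1.4,fy=1.4))
```

```text
[-1.01  1.23  0.67  2.06  0.44 -1.32] [-1.37  0.29 -0.05] [-0.36015435  0.18007597 -2.52259726] [ 0.4494 -0.3567  0.1361]
```

View pics/p4.png

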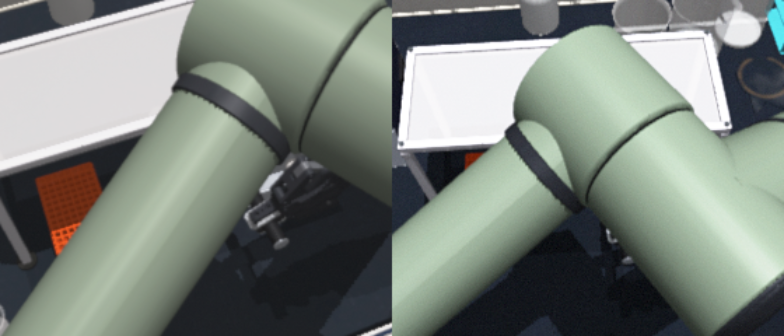

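The left (side) half shows the gripper and handle end at about (275,235), with the rack untouched at about (70,200). The arm hides the tray. Rolling back.

Run:
```python
from h import *
o=telemetry.observe()
cur=(o["position"],R.from_quat(o["ee_rot"]).as_matrix())
for lean,dy in((-62,-.06),(-50,-.06),(-30,-.06),(-15,-.045)):
    print(lean,rel(*pose(H+[0,dy,.057],lean),cur))
cur=pose(H+[0,-.045,.057],-15)
for lean,dy in((5,-.02),(25,0),(45,0)): print(lean,rel(*pose(H+[0,dy,.057],lean),cur))
```

```text
-62 ([0.0001, -0.0014, 0.0007], [0.96, 0.01, -0.05])
-50 ([0.0001, -0.0002, 0.0008], [12.96, 0.01, -0.05])
-30 ([0.0001, 0.0018, 0.0016], [32.96, -0.0, -0.05])
-15 ([-0.0007, 0.0098, 0.016], [47.96, -0.01, -0.05])
5 ([-0.0013, 0.0262, 0.0068], [20.0, 0.0, 0.0])
25 ([-0.0023, 0.0473, 0.013], [40.0, -0.0, -0.0])
45 ([-0.0023, 0.0486, 0.0146], [60.0, -0.0, -0.0])
```

Converted, 0.016 m is 0.02, 0.0098 m is 0.0123, 48 degrees is 0.5333.

>>> {"method": "servo_tool", "body": {
  "moves": [
    {"claw": 0,"slide": [0,0,0],"twist": [0,0,0]},
    {"claw": 0,"slide": [0,0,0],"twist": [0,0,0]},
    {"claw": 0,"slide": [0,0,0],"twist": [0,0,0]},
    {"claw": 0,"slide": [0,0,0.001],"twist": [0.0667,0,0]},
    {"claw": 0,"slide": [0,0,0.001],"twist": [0.1444,0,0]},
    {"claw": 0,"slide": [0,0.0013,0.0013],"twist": [0.2222,0,0]},
    {"claw": 0,"slide": [0,0.0019,0.0016],"twist": [0.3,0,0]},
    {"claw": 0,"slide": [0,0.0023,0.002],"twist": [0.3667,0,0]},
    {"claw": 0,"slide": [0,0.0073,0.0113],"twist": [0.4444,0,0]},
    {"claw": 0,"slide": [-0.0009,0.0123,0.02],"twist": [0.5333,0,0]}
  ]
}}

```text
clock: 8.7
position: [0.4487, -0.3384, 0.1375]
ee_rot: [-0.025, 0.991, 0.128, -0.003]
ft_force: [1.3, 0.1, -3.7]
grip_width: 0.0146
finger_force: 118.8
```

Converted, 0.0486 m is 0.0608, 0.0146 m is 0.0183, 60 degrees is 0.6667.

>>> {"method": "servo_tool", "body": {
  "moves": [
    {"claw": 0,"slide": [0,0.0113,0.0031],"twist": [0.0778,0,0]},
    {"claw": 0,"slide": [-0.0013,0.0219,0.0056],"twist": [0.15,0,0]},
    {"claw": 0,"slide": [-0.0013,0.0328,0.0085],"twist": [0.2222,0,0]},
    {"claw": 0,"slide": [-0.0025,0.0419,0.0113],"twist": [0.3,0,0]},
    {"claw": 0,"slide": [-0.0025,0.0513,0.0138],"twist": [0.3778,0,0]},
    {"claw": 0,"slide": [-0.0029,0.0591,0.0163],"twist": [0.4444,0,0]},
    {"claw": 0,"slide": [-0.0029,0.06,0.0169],"twist": [0.5222,0,0]},
    {"claw": 0,"slide": [-0.0029,0.0606,0.0175],"twist": [0.6,0,0]},
    {"claw": 0,"slide": [-0.0029,0.0608,0.0183],"twist": [0.6667,0,0]},
    {"claw": 0,"slide": [-0.0029,0.0608,0.0183],"twist": [0.6667,0,0]}
  ]
}}

```text
clock: 9.7
position: [0.4466, -0.2841, 0.1327]
ee_rot: [-0.027, 0.924, -0.381, 0.007]
ft_force: [-0.8, 0.2, -3.3]
grip_width: 0.0149
finger_force: 118.9
```

Run:
```python
from h import *
o=telemetry.observe(); print(o["clock"],o["q"].round(2),o["wrist_torque"].round(2),o["ft_force"].round(1),o["position"].round(4)); print(rel(*pose(H+[0,0,.055],45)),rel(*pose(H,45)))
ims=[]
c=imaging.capture("side"); cv2.imwrite("pics/s5.png",cv2.resize(c["frame"][110:290,150:370,::-1],None,fx=3.4,fy=3.2))
P=cloud(c)
Q=P[(P[...,0]>.5)&(P[...,0]<.66)&(P[...,1]>-.345)&(P[...,1]<-.22)&(P[...,2]>.05)&(P[...,2]<.19)]
print(len(Q),np.percentile(Q,[1,50,99],axis=0).round(3))
```

```text
9.7 [-0.36  0.36 -0.82  0.   -0.7  -0.56] [ 1.1   0.48 -0.02] [-0.8  0.2 -3.3] [ 0.4466 -0.2841  0.1327]
([-0.002, -0.0031, 0.0016], [0.25, -0.13, 0.48]) ([-0.0024, 0.0356, 0.0406], [0.25, -0.13, 0.48])
1793 [[ 0.507 -0.318  0.054]
 [ 0.566 -0.28   0.12 ]
 [ 0.626 -0.242  0.171]]
```

View pics/s5.png

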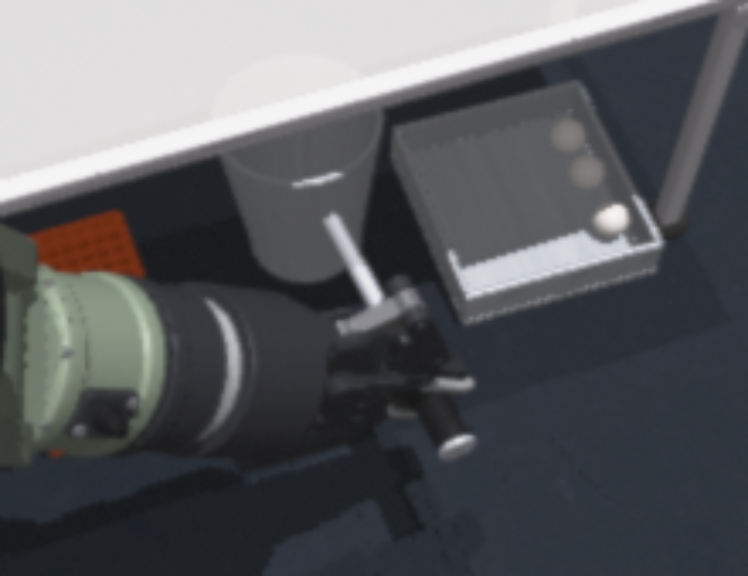

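All three balls are in the tray, at about crop pixels (568,135), (587,172) and (611,220). Now I'll set the dipper down.

Converted, 0.0405 m is 0.0506, 0.036 m is 0.045, 0.25 degrees is 0.0028.

>>> {"method": "servo_tool", "body": {
  "moves": [
    {"claw": 0,"slide": [-0.0025,0.005,0.01],"twist": [0.0028,-0.0011,0.0056]},
    {"claw": 0,"slide": [-0.0025,0.0125,0.0188],"twist": [0.0028,-0.0011,0.0056]},
    {"claw": 0,"slide": [-0.0025,0.0213,0.0275],"twist": [0.0028,-0.0011,0.0056]},
    {"claw": 0,"slide": [-0.0025,0.0288,0.035],"twist": [0.0028,-0.0011,0.0056]},
    {"claw": 0,"slide": [-0.0025,0.035,0.0413],"twist": [0.0028,-0.0011,0.0056]},
    {"claw": 0,"slide": [-0.0025,0.0388,0.045],"twist": [0.0028,-0.0011,0.0056]},
    {"claw": 0,"slide": [-0.0025,0.0413,0.0475],"twist": [0.0028,-0.0011,0.0056]},
    {"claw": 0,"slide": [-0.0025,0.0431,0.0494],"twist": [0.0028,-0.0011,0.0056]},
    {"claw": 0,"slide": [-0.0025,0.0444,0.0506],"twist": [0.0028,-0.0011,0.0056]},
    {"claw": 0,"slide": [-0.0025,0.0444,0.0506],"twist": [0.0028,-0.0011,0.0056]}
  ]
}}

```text
clock: 10.75
position: [0.4509, -0.2906, 0.0818]
ee_rot: [-0.02, 0.923, -0.385, 0.012]
ft_force: [0.2, 0.1, -2.9]
grip_width: 0.0148
finger_force: 118.9
```

Run:
```python
from h import *
o=telemetry.observe(); print(o["clock"],o["wrist_torque"].round(2),o["ft_force"].round(1),o["position"].round(4)); print(rel(*pose(H,45)))
from scipy.optimize import least_squares
P=cloud(imaging.capture("side"))
Q=P[(P[...,0]>.53)&(P[...,0]<.66)&(P[...,1]>-.345)&(P[...,1]<-.23)&(P[...,2]>.02)&(P[...,2]<.115)]
o=least_squares(lambda p:np.hypot(Q[:,0]-p[0]-p[2]*Q[:,2],Q[:,1]-p[1]-p[3]*Q[:,2])-(.031+.1*Q[:,2]),[.593,-.285,0,0],loss="soft_l1",f_scale=.002); print(o.x.round(4))
P=cloud(dict(np.load("side.npz")))
Q=P[(P[...,0]>.53)&(P[...,0]<.66)&(P[...,1]>-.345)&(P[...,1]<-.23)&(P[...,2]>.02)&(P[...,2]<.115)]
o=least_squares(lambda p:np.hypot(Q[:,0]-p[0]-p[2]*Q[:,2],Q[:,1]-p[1]-p[3]*Q[:,2])-(.031+.1*Q[:,2]),[.593,-.285,0,0],loss="soft_l1",f_scale=.002); print(o.x.round(4))
```

```text
10.75 [ 1.02  0.43 -0.01] [ 0.2  0.1 -2.9] [ 0.4509 -0.2906  0.0818]
([0.002, 0.0046, -0.0003], [-0.25, 0.05, -0.49])
[ 0.5933 -0.2919  0.0356  0.0448]
[ 0.5921 -0.2852  0.027   0.0293]
```

Converted, 0.0043 m is 0.0054, 0.002 m is 0.0025, -0.25 degrees is -0.0028.

>>> {"method": "servo_tool", "body": {
  "moves": [
    {"claw": 0,"slide": [0.0025,0.0025,-0.0013],"twist": [-0.0028,0,-0.0056]},
    {"claw": 0,"slide": [0.0025,0.0025,-0.0013],"twist": [-0.0028,0,-0.0056]},
    {"claw": 0,"slide": [0.0025,0.0038,-0.0006],"twist": [-0.0028,0,-0.0056]},
    {"claw": 0,"slide": [0.0025,0.005,0],"twist": [-0.0028,0,-0.0056]},
    {"claw": 0,"slide": [0.0025,0.0054,0.0005],"twist": [-0.0028,0,-0.0056]},
    {"claw": 0,"slide": [0.0025,0.0054,0.0005],"twist": [-0.0028,0,-0.0056]},
    {"claw": 0,"slide": [0.0025,0.0054,0.0005],"twist": [-0.0028,0,-0.0056]}
  ]
}}

```text
clock: 11.5
position: [0.4487, -0.2884, 0.0789]
ee_rot: [-0.024, 0.923, -0.383, 0.01]
ft_force: [-3.1, -1.0, 2.7]
grip_width: 0.0147
finger_force: 119.1
```

Run:
```python
from h import *
o=telemetry.observe(); print(o["clock"],o["wrist_torque"].round(2),o["ft_force"].round(1),o["position"].round(4)); print(rel(*pose(H,45)))
```

```text
11.5 [ 0.14  0.29 -0.53] [-3.1 -1.   2.7] [ 0.4487 -0.2884  0.0789]
([-0.0002, 0.0009, -0.0007], [-0.08, 0.01, -0.04])
```

Converted, -0.09 m is -0.1125, -0.05 m is -0.0625.

>>> {"method": "servo_tool", "body": {
  "moves": [
    {"claw": 0,"slide": [0,0.0004,0],"twist": [0,0,0]},
    {"claw": 0,"slide": [0,0.0004,0],"twist": [0,0,0]},
    {"claw": 0.25,"slide": [0,0.0004,0],"twist": [0,0,0]},
    {"claw": 0.5,"slide": [0,0.0004,0],"twist": [0,0,0]},
    {"claw": 0.7,"slide": [0,0.0004,0],"twist": [0,0,0]},
    {"claw": 0.7,"slide": [0,0.0004,0],"twist": [0,0,0]},
    {"claw": 0.7,"slide": [0,0.0004,0],"twist": [0,0,0]},
    {"claw": 0.7,"slide": [0,0,-0.025],"twist": [0,0,0]},
    {"claw": 0.7,"slide": [0,0,-0.0625],"twist": [0,0,0]},
    {"claw": 0.7,"slide": [0,0,-0.1125],"twist": [0,0,0]}
  ],
  "squeeze": 20
}}

```text
clock: 12.5
position: [0.4444, -0.224, 0.1418]
ee_rot: [-0.024, 0.924, -0.382, 0.009]
ft_force: [0.8, -0.0, -0.5]
grip_width: 0.0597
finger_force: 0.0
```

Converted, -0.14 m is -0.175, -0.11 m is -0.1375.

>>> {"method": "servo_tool", "body": {
  "moves": [
    {"claw": 0.7,"slide": [0.025,-0.025,-0.0625],"twist": [0,0,0]},
    {"claw": 0.7,"slide": [0.0625,-0.05,-0.1],"twist": [0,0,0]},
    {"claw": 0.7,"slide": [0.1,-0.0625,-0.1375],"twist": [0,0,0]},
    {"claw": 0.7,"slide": [0.1,-0.0625,-0.175],"twist": [0,0,0]},
    {"claw": 0.7,"slide": [0.1,-0.0625,-0.175],"twist": [0,0,0]},
    {"claw": 0.7,"slide": [0.1,-0.0625,-0.175],"twist": [0,0,0]},
    {"claw": 0.7,"slide": [0.1,-0.0625,-0.175],"twist": [0,0,0]}
  ]
}}

```text
clock: 13.2
position: [0.362, -0.1652, 0.2754]
ee_rot: [-0.024, 0.924, -0.382, 0.01]
ft_force: [0.1, 0.2, 0.9]
grip_width: 0.0598
finger_force: 0.0
```

Run:
```python
from h import *
from scipy.optimize import least_squares
c=imaging.capture("side"); cv2.imwrite("pics/s6.png",c["frame"][...,::-1])
for P in (cloud(c),cloud(dict(np.load("side.npz")))):
    Q=P[(P[...,0]>.39)&(P[...,0]<.495)&(P[...,1]>-.33)&(P[...,1]<-.25)&(P[...,2]>.055)&(P[...,2]<.1)]
    def f(p):
        d=np.array([1,p[2],p[3]]);d/=np.linalg.norm(d)
        return np.linalg.norm(np.cross(Q-[.45,p[0],p[1]],d),axis=1)-.009
    print(least_squares(f,[-.29,.075,0,0],loss="soft_l1",f_scale=.001).x.round(4),np.percentile(Q[:,0],[1,99]))
print(telemetry.observe()["clock"],telemetry.observe()["position"])
```

```text
[-0.292   0.0744  0.0426 -0.0047] [0.41003302 0.49088206]
[-0.2916  0.0743  0.0505  0.0005] [0.41060547 0.49093809]
13.25 [ 0.3617903  -0.16533073  0.27523251]
```

View pics/s6.png

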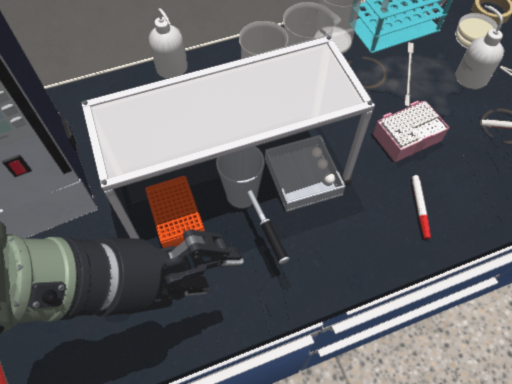

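The dipper stands upright where it began, around (240,178), with its handle within 1 mm of the start. The balls are in the tray near (325,165), the rack hasn't moved, and the gripper is clear of everything.

```bash
python3 -c "
from h import *
print(r.sign_off())"
```

```text
the job is handed in; nothing more can be done
None
```

I tipped all three balls into the tray under the guard, stood the empty dipper back upright within about 1 mm of where it was, and let go; the rack didn't move and the job was handed in at about 13 s.

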